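Zero the coffee grinder, set its wheel to the rear mark and start it

ROBOT

A 7-joint arm with a two-finger parallel gripper is mounted at the origin on a cart in front of the work surface, level with it; the furniture and walls round the work are solid. World frame = base frame: x ahead of the robot, y to its left, z up, the work surface at z = 0. Lengths are in m, angles in rad, forces in N, time in s.
With the tool pointing down it reaches from about 0.35 to 0.9 m from the base axis. Payload 19.9 kg.
Tool frame: the origin (TCP) lies between the finger pads; the fingertips stand 19 mm ahead of it and the grasp point (between the pads) is the TCP; z points along the fingers, y is the direction in which the jaws open and shut (so a half turn about z gives the same grasp; the last joint's range is limited). The gripper opens to 94 mm and grips with 3 to 60 N. Pads are 16 mm wide; open, the fingers measure 119 mm over their backs; the gripper's body (75 mm by 177 mm) begins 78 mm behind the grasp point.
Start: joints at [1.079, 0.417, -0.01, 1.614, 0.005, 1.111, -0.053], TCP at [0.272, -0.563, 0.224] pointing down, gripper open.
Joint ranges: [-2.81, 2.81], [-0.39, 2.02], [-1.27, 1.25], [0.06, 2.57], [-1.19, 4.33], [0.19, 2], [-2.82, 2.82]. Speed limits (rad/s): [1.89, 1.89, 2.39, 2.39, 3.01, 3.01, 3.01].

INTERFACE

Orientations are given as a 3x3 rotation matrix whose columns are the frame's x, y, z axes.
In Python, from rig import robot gives the robot as it stands. Calls block until the motion is done:
- robot.move_ptp(position, orientation): joint-space move of the TCP to a pose.
- robot.move_linear(position, velocity=0.15, frame=None, threshold=None): straight line of the TCP; frame=None keeps the orientation; velocity is the mean speed in m/s. With threshold (N) it stops when the force on the tool has changed by that much, and returns True; else False.
- robot.goto_joints(angles): joint-space move.
- robot.gripper_to(opening): finger opening in m; the grip force is fixed at half the most; returns when the fingers have stopped.
- robot.pause(seconds).
- robot.ik(position, orientation): joint angles nearest the present ones, or None.
- robot.get_state(): the state.
- robot.grab_frame(name): name is "side" or "top" or "wrist"; returns the picture (400x640x3 uint8, red, green, blue); there is no depth.
- robot.camera_info(name): a dict with "fx", "fy", "cx", "cy" (pixels), "rvec" (rotation vector, rad) and "tvec" (3), from world to camera coordinates, as OpenCV has them. Camera axes: x right, y down, z forward; pixel columns grow to the right and rows downward; lengths in m; the calibration is good to about 2 mm. A picture is of the moment at which its call begins: read the wrist's pose just before it. camera_info takes no time and is no camera call; for the wrist camera it gives the pose at the moment of the call.
A pose or a line that the arm cannot do raises robot.PlanningError and nothing moves.
- robot.sign_off(): hands the job in, once; it reports no verdict.
The state is a dict: "time": time; "qpos": joint angles; "joint_vel": joint speeds; "effort": joint torques, N m; "ee_pos": TCP position; "tool_rot": TCP orientation; "force": force on the tool from outside, world axes, zero at the start; "moment": the same for the moment, N m; "opening": finger opening in m.
Only numpy, scipy, OpenCV 4.12 (cv2) and the standard library are available. Lean on these libraries where they do the work, as an engineer would, in place of code of your own. Each camera call takes 0.05 s, during which the arm holds its last target.

TASK

Set up the coffee grinder for the French press: first wind its finned wheel clockwise (seen from above) until you feel it meet the sprung end stop and the stop gives, then turn it back anticlockwise until the pointer on its rim lines up with the tall tooth at the far side of the scale ring. Then press the bar-shaped key fully down and let it up, and after it the round key, one at a time, leaving the cross-shaped key alone. Work gently (never push the wheel or the keys with more than about 25 N), leave the things standing around where they are, and let go of everything.

Things in the scene. Friction and masses are not known exactly. Their poses are not given: they have to be found in the camera images.
- grinder: Fixed low white box 170 x 250 x 70 mm; origin at the centre of its underside; x away from the robot (across its 170 mm), y to the left (along its 250 mm), z up; turned up to 0.3 rad either way. The wheel, with the scale ring round it, is on its left half (axis at y = +45 mm), three spring keys in a row along x on the right (y = -85 mm, x = -42, 0, +42 mm).
- wheel_axis (a point): Point on the wheel's vertical axis, 100 mm above the worktop, half-way up its fins. The wheel is a grey disc of radius 60 mm, top face at 88 mm, with a hub cap of radius 13 mm up to 101 mm. It takes 0.10 N m to turn (2.4 N on a fin 42 mm out), stays where left, starts 0.5 to 1.2 rad anticlockwise of its end stop and turns 3.6 rad anticlockwise from the stop.
- fin_mid (a point): Centre of one of the wheel's three identical upright radial fins, 38 mm from the axis: each 9 mm thick, from 21 to 55 mm from the axis, 88 to 113 mm above the worktop. Seen from above they stand 60 (this one), 180 and 300 deg anticlockwise from the pointer. The gaps between them admit shut fingers.
- pointer (a point): Tip of the wheel's pointer, a small dark beak 6 mm wide on the wheel's rim, 64 mm from the axis, 80 mm above the worktop; a thin dark line on the disc leads to it. It goes round with the wheel.
- mark (a point): Where the pointer's tip must come: 64 mm from the axis, just inside the one tall dark tooth (5 mm wide, 67 to 73 mm from the axis, top 88 mm above the worktop) of the scale ring. The ring stays put; its other marks are flat thin lines. The tooth is on the far side, within 0.5 rad of the grinder's +x as seen from the axis; it differs every time.
- end_stop (a joint): How far the hidden sprung end stop has given, rad. 0 until the wheel, wound clockwise, is against it; then gives from 0.13 N m (3 N on a fin 42 mm out), 0.05 at 0.23 N m (5.5 N; counts as given), hard end 0.10 at 0.33 N m (8 N). Springs back with the wheel. It lies where the pointer is 1.3 to 1.9 rad clockwise of the grinder's +x, differs every time, cannot be seen.
- bar_top (a point): Centre of the top of the bar-shaped key (14 x 36 mm, long across the row), white, 86 mm above the worktop when up; it moves with the key. The keys stand 42 mm apart; which is where differs every time.
- round_top (a point): Centre of the top of the round key (24 mm across), as the bar key.
- cross_top (a point): Centre of the top of the cross-shaped key (24 x 24 mm, arms 8 mm wide), as the bar key. Not to be pressed.
- bar_key (a joint): How far the bar key is down, m: 0 up, 0.007 fully down. Spring: starts to move at 1.8 N, fully down at 5 N; counts as pressed from 0.005; comes up by itself.
- round_key (a joint): The same for the round key.
- cross_key (a joint): The same for the cross key.
- mug_mid (a point): Bystander: centre of a loose white mug, 92 x 127 x 95 mm, right of the grinder.
- mandarin_mid (a point): Bystander: centre of a loose mandarin, 58 mm, right of the grinder, farther away.
- pepper_mill_mid (a point): Bystander: centre of a loose small salt shaker with a grey head, 44 x 44 x 90 mm, left of the grinder.

How it is judged:
By the outcome, as a careful person would: the job done as asked, in the order asked, and still so for the second after the job is handed in, with the robot touching nothing.
It also fails if it takes over 61 s, if anything falls off the work surface, if the arm or the gripper's body presses on something with over 40 N, if the wrist force passes 120 N, or if a joint passes its speed limit or range.

## Working session

There is one attempt and no reset: what is moved stays moved. The work goes in short steps, each a Python script; the robot and the scene stay as the last script left them, time stands still between calls to the robot, and variables do not carry over. Pictures are saved under pics/ and viewed, and the job is handed in when it is done.

```bash
ls; mkdir -p pics
python3 - <<'E'
from rig import robot
import cv2
s=robot.get_state(); print(s['time'],s['ee_pos'],s['force'],s['opening'])
for n in ("side","top","wrist"):
    i=robot.camera_info(n); print(n,i)
    cv2.imwrite(f"pics/{n}0.png",robot.grab_frame(n)[:,:,::-1])
print(robot.get_state()['time'])
E
```

```text
pics
0.0 [ 0.27155215 -0.56254353  0.22383213] [-0.24182122  0.196875    0.14931075] 0.09406814585070035
side {'fx': 462.6115822514201, 'fy': 462.6115822514201, 'cx': 311.6598181708134, 'cy': 195.32796185895774, 'rvec': array([ 2.06627116, -0.01844087,  0.02511534]), 'tvec': array([-0.49808542,  0.12642111,  0.94758083])}
top {'fx': 377.58448684842887, 'fy': 377.58448684842887, 'cx': 319.1679856811957, 'cy': 199.82066230034224, 'rvec': array([ 2.14335157, -2.17577893,  0.05583217]), 'tvec': array([0.0957402 , 0.51508971, 0.89998085])}
wrist {'fx': 308.9430260800328, 'fy': 308.9430260800328, 'cx': 318.876242605308, 'cy': 199.31681751494665, 'rvec': array([-2.45981124,  1.54311622,  0.21202247]), 'tvec': array([-0.62380003, -0.02905341,  0.39170606])}
0.15
```

View pics/top0.png

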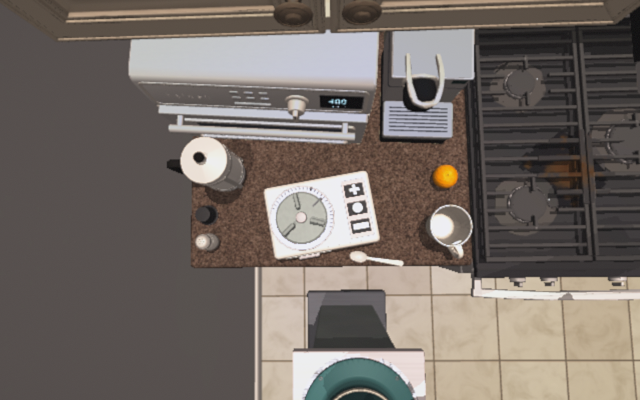

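View pics/side0.png

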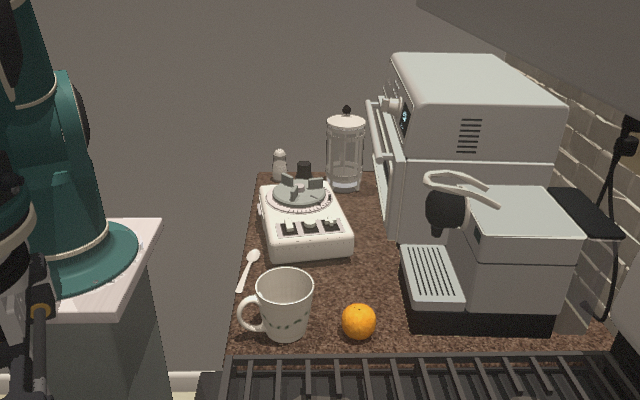

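View pics/wrist0.png

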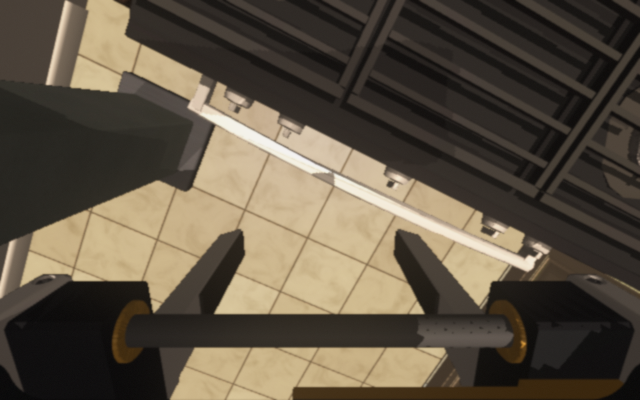

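```bash
cat > h.py <<'E'
import numpy as np, cv2
from rig import robot
def cam(n,i=None):
    i=i or robot.camera_info(n)
    R=cv2.Rodrigues(np.array(i['rvec']))[0]; t=np.array(i['tvec']).ravel()
    K=np.array([[i['fx'],0,i['cx']],[0,i['fy'],i['cy']],[0,0,1]])
    return K,R,t
def ray(px,z,c):
    K,R,t=c; d=R.T@np.linalg.solve(K,np.array([px[0],px[1],1.])); o=-R.T@t
    return o+d*(z-o[2])/d[2]
def proj(P,c):
    K,R,t=c; q=K@(R@np.asarray(P)+t); return q[:2]/q[2]
def Rz(yaw): # tool pointing down; y axis of tool along yaw direction
    y=np.array([np.cos(yaw),np.sin(yaw),0]); z=np.array([0,0,-1.]); x=np.cross(y,z)
    return np.column_stack([x,y,z])
E
python3 - <<'E'
from h import *
c=cam('top')
im=cv2.imread('pics/top0.png')
cr=cv2.resize(im[160:270,255:390],None,fx=5,fy=5,interpolation=cv2.INTER_CUBIC); cv2.imwrite('pics/top0c.png',cr)
for nm,p,z in [('hub',(301,217),.101),('cross',(354,189),.086),('round',(357,208),.086),('bar',(361,226),.086),('fl',(265,188),.07),('fr',(367,173),.07),('nr',(379,241),.07),('nl',(276,255),.07)]:
    print(nm,ray(p,z,c).round(4))
s=robot.get_state(); print(s['tool_rot'].round(3) if hasattr(s['tool_rot'],'round') else s['tool_rot'])
K,R,t=cam('wrist'); o=-R.T@t; T=np.array(s['tool_rot']); print('cam in tool',T.T@(o-s['ee_pos']), (T.T@R.T).round(3))
E
```

```text
hub [0.4718 0.1265 0.101 ]
cross [0.5345 0.006  0.086 ]
round [4.91e-01 1.00e-04 8.60e-02]
bar [ 0.4501 -0.008   0.086 ]
fl [0.5424 0.2131 0.07  ]
fr [ 0.5733 -0.0259  0.07  ]
nr [ 0.4155 -0.0495  0.07  ]
nl [0.3864 0.1877 0.07  ]
[[ 0.901  0.435 -0.   ]
 [ 0.435 -0.901  0.001]
 [-0.    -0.001 -1.   ]]
cam in tool [ 0.07757045 -0.00088329 -0.16082708] [[ 0.    -0.963 -0.269]
 [ 1.     0.     0.001]
 [-0.    -0.269  0.963]]
```

View pics/top0c.png

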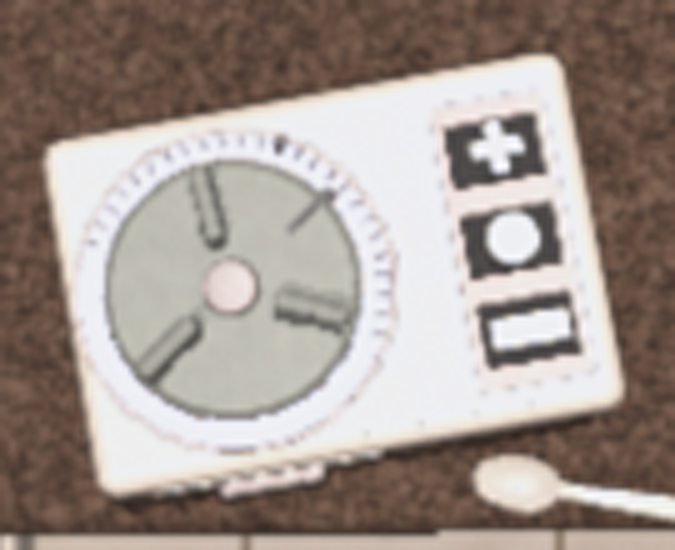

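Run:
```python
from h import *
robot.gripper_to(0.022)
R=Rz(-np.pi/2+0.14)
robot.move_ptp([0.43,0.085,0.23],R)
s=robot.get_state(); print(s['time'],s['ee_pos'],s['qpos'],s['opening'],s['force'])
i=robot.camera_info('wrist'); np.save('w1.npy',i,allow_pickle=True)
cv2.imwrite("pics/w1.png",robot.grab_frame('wrist')[:,:,::-1])
```

```text
3.7 [0.43022419 0.08445233 0.22996572] [ 0.41265159  0.11374164 -0.71555525  2.02717624  0.08686102  1.03014095
 -1.77614992] 0.022267193200250023 [ 0.40975837 -0.02368591  0.31107761]
```

View pics/w1.png

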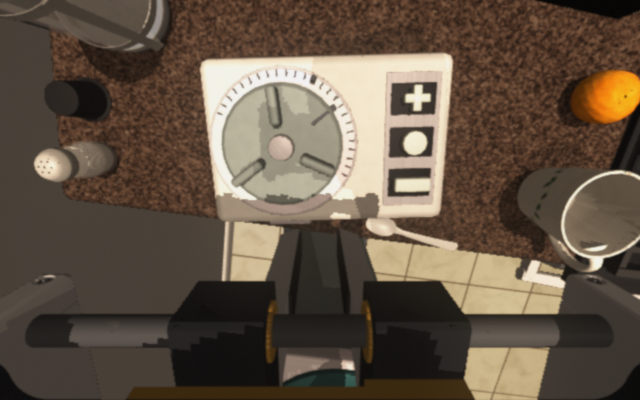

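Run:
```python
from h import *
im=cv2.imread('pics/w1.png')
cv2.imwrite('pics/w1c.png',cv2.resize(im[50:225,198:358],None,fx=3.4*1,fy=3.4,interpolation=cv2.INTER_CUBIC))
cv2.imwrite('pics/w1k.png',cv2.resize(im[70:215,375:460],None,fx=4,fy=4,interpolation=cv2.INTER_CUBIC))
c=cam('wrist',np.load('w1.npy',allow_pickle=True).item())
hsv=cv2.cvtColor(im,cv2.COLOR_BGR2HSV)
g=cv2.cvtColor(im,cv2.COLOR_BGR2GRAY)
k=((g[75:210,380:440]>150)).astype(np.uint8)
n,l,st,ce=cv2.connectedComponentsWithStats(k)
for q in range(1,n):
    if 60<st[q,4]<3000: print(st[q],(ce[q]+[380,75]).round(1), ray(ce[q]+[380,75],.086,c).round(4))
```

```text
[ 25  10  26  26 364] [417.3  97.5] [0.5336 0.0062 0.086 ]
[ 23  56  24  24 446] [414.8 142.7] [ 0.4923 -0.0008  0.086 ]
```

View pics/w1c.png

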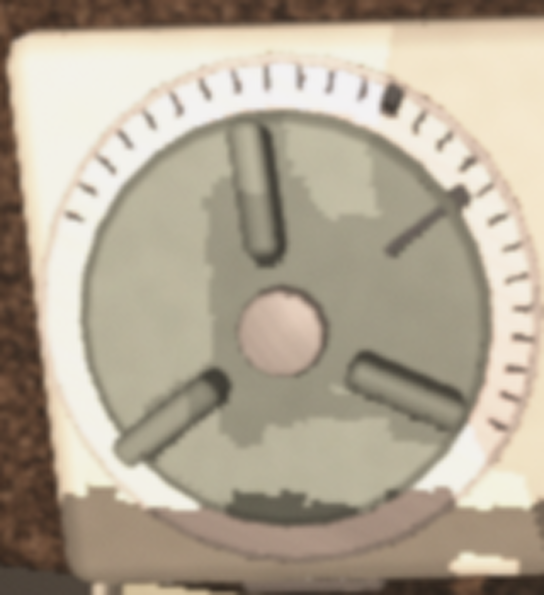

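View pics/w1k.png

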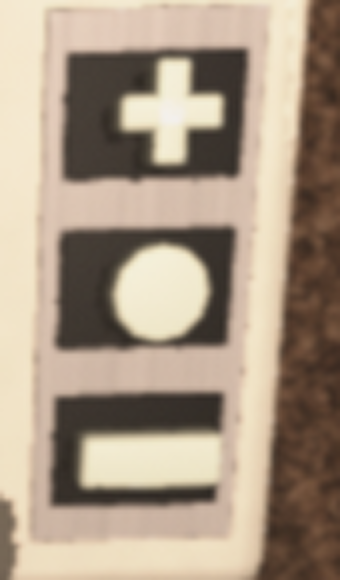

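Run:
```python
from h import *
c=cam('wrist',np.load('w1.npy',allow_pickle=True).item())
cr=lambda x,y:(x/3.4+198-.35,y/3.4+50-.35)
P={}
for n,p,z in [('hub',cr(283,332),.101),('tooth',cr(392,98),.086),('ptr',cr(461,196),.081),('line_in',cr(390,252),.088),('fin3in',cr(366,372),.113),('fin3out',cr(452,408),.113),('fin1in',cr(267,245),.113),('fin1out',cr(247,135),.113),('fin2in',cr(205,388),.113),('fin2out',cr(127,447),.113)]:
    P[n]=ray(p,z,c); print(n,P[n].round(4))
print('bar',ray((412.5-.4,185.2-.4),.086,c))
fc=[(P[f'fin{i}in']+P[f'fin{i}out'])/2 for i in (1,2,3)]
print('fin centroid',np.mean(fc,0))
ax=np.array([.4707,.1274,0])
for A in (ax,P['hub']):
  for n in P:
    d=P[n]-A; print(n,np.hypot(d[0],d[1]).round(4),np.degrees(np.arctan2(d[1],d[0])).round(1))
```

```text
hub [0.4715 0.1264 0.101 ]
tooth [0.5366 0.1054 0.086 ]
ptr [0.514  0.0827 0.081 ]
line_in [0.4963 0.1005 0.088 ]
fin3in [0.4656 0.1022 0.113 ]
fin3out [0.4592 0.0782 0.113 ]
fin1in [0.4945 0.1316 0.113 ]
fin1out [0.5203 0.1392 0.113 ]
fin2in [0.4554 0.1441 0.113 ]
fin2out [0.4365 0.1636 0.113 ]
bar [ 0.45075676 -0.00739491  0.086     ]
fin centroid [0.47192218 0.12649726 0.113     ]
hub 0.0013 -49.4
tooth 0.0694 -18.5
ptr 0.0622 -45.9
line_in 0.0371 -46.5
fin3in 0.0257 -101.4
fin3out 0.0505 -103.1
fin1in 0.0241 9.9
fin1out 0.051 13.4
fin2in 0.0226 132.4
fin2out 0.0498 133.4
hub 0.0 0.0
tooth 0.0683 -17.9
ptr 0.0609 -45.8
line_in 0.0358 -46.4
fin3in 0.0249 -103.8
fin3out 0.0497 -104.3
fin1in 0.0235 12.7
fin1out 0.0504 14.7
fin2in 0.024 132.3
fin2out 0.0511 133.3
```

```bash
cat >> h.py <<'E'
AX=np.array([0.4715,0.1266]); ZW=0.111
def pose(a,s,r=0.039,z=ZW):
    "a fin angle (rad), s tangential offset (m, + = ccw)"
    u=np.array([np.cos(a),np.sin(a)]); t=np.array([-u[1],u[0]])
    p=AX+r*u+s*t
    return [p[0],p[1],z],Rz(a+np.pi/2)
def st(a=None):
    s=robot.get_state(); f=np.array(s['force'])
    if a is not None:
        t=np.array([-np.sin(a),np.cos(a)]); return s, f[:2]@t
    return s
E
python3 - <<'E'
from h import *
for d in (-105.5,-80,-120,-140,-160,-170,-60):
    q=robot.ik(*pose(np.radians(d),0)); print(d,None if q is None else np.round(q,2))
robot.move_ptp(*pose(np.radians(-105.5),0,z=.165))
s=st(); print(s['time'],s['ee_pos'],np.round(s['qpos'],2),s['force'])
np.save('w2.npy',robot.camera_info('wrist'),allow_pickle=True)
cv2.imwrite("pics/w2.png",robot.grab_frame('wrist')[:,:,::-1])
for d in (-105.5,-80,-120,-140,-160,-170,-60):
    q=robot.ik(*pose(np.radians(d),0)); print(d,None if q is None else np.round(q,2))
E
```

```text
-105.5 [ 0.4   0.4  -0.77  2.07  0.38  0.82 -0.87]
-80 [ 0.45  0.45 -0.84  2.03  0.45  0.85 -0.47]
-120 [ 0.37  0.37 -0.74  2.09  0.35  0.8  -1.11]
-140 [ 0.33  0.35 -0.73  2.11  0.33  0.79 -1.47]
-160 [ 0.3   0.34 -0.71  2.12  0.32  0.78 -1.83]
-170 [ 0.27  0.34 -0.7   2.12  0.31  0.78 -2.02]
-60 [ 0.47  0.49 -0.89  2.    0.5   0.88 -0.16]
4.725 [0.46112872 0.08888356 0.16515002] [ 0.45  0.3  -0.81  2.03  0.28  0.92 -0.78] [0.34920821 0.03127668 0.8508386 ]
-105.5 [ 0.39  0.39 -0.76  2.07  0.37  0.81 -0.86]
-80 [ 0.45  0.45 -0.83  2.03  0.44  0.85 -0.46]
-120 [ 0.35  0.37 -0.72  2.09  0.34  0.8  -1.1 ]
-140 [ 0.28  0.34 -0.66  2.11  0.3   0.78 -1.44]
-160 [ 0.21  0.32 -0.6   2.12  0.26  0.77 -1.78]
-170 [ 0.17  0.32 -0.58  2.12  0.25  0.77 -1.96]
-60 [ 0.48  0.5  -0.89  2.    0.5   0.88 -0.16]
```

View pics/w2.png

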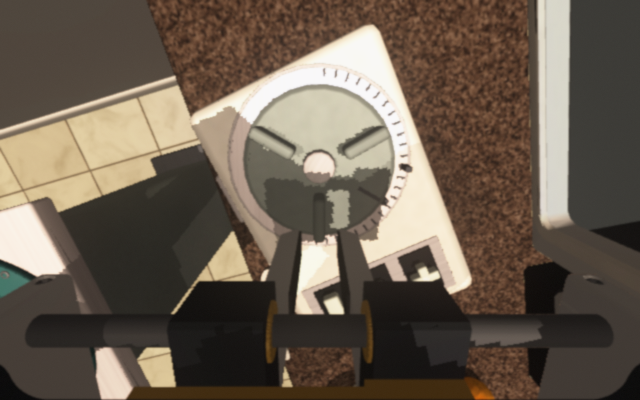

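Run:
```python
from h import *
a=np.radians(-105.5)
p,R=pose(a,0)
print(robot.move_linear(p,velocity=.08,frame=R,threshold=5))
s,f=st(a); print(s['time'],s['ee_pos'],s['force'],f)
np.save('w3.npy',robot.camera_info('wrist'),allow_pickle=True)
cv2.imwrite("pics/w3.png",robot.grab_frame('wrist')[:,:,::-1])
```

```text
False
5.6 [0.46121863 0.08917026 0.11119411] [0.72852418 0.19467043 0.2066368 ] 0.6500046753963511
```

View pics/w3.png

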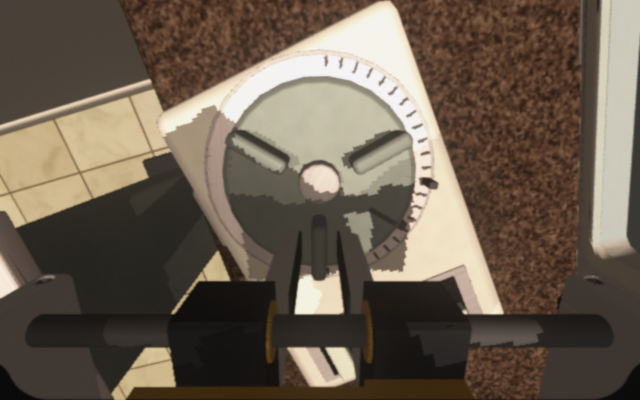

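```bash
cat > wind.py <<'E'
from h import *
a=np.radians(-105.5)
p,R=pose(a,-.005); robot.move_linear(p,velocity=.05,frame=R,threshold=4)
s,f=st(a); print(s['time'],f)
da=.12; log=[]
while a>np.radians(-185):
    a-=da
    p,R=pose(a,-.005)
    hit=robot.move_linear(p,velocity=.05 if da>.05 else .03,frame=R,threshold=5)
    s,f=st(a); m=s['moment'][2]
    act=np.array(s['ee_pos'][:2])-AX; aa=np.arctan2(act[1],act[0])
    print(round(s['time'],2),'a',round(a,3),'act',round(aa,3),'f',round(f,2),np.round(s['force'],1),hit)
    if f>3.7 or hit: da=.02
    if f>7.4: break
np.save('a.npy',a)
np.save('w4.npy',robot.camera_info('wrist'),allow_pickle=True)
cv2.imwrite("pics/w4.png",robot.grab_frame('wrist')[:,:,::-1])
E
python3 wind.py
```

```text
5.9 0.13451683292111433
6.17 a -1.961 act -2.087 f -0.81 [-0.8  0.2  0.5] False
6.43 a -2.081 act -2.207 f -0.22 [-0.2  0.1 -0.1] False
6.7 a -2.201 act -2.328 f -0.04 [-0.4 -0.4 -0.5] False
6.97 a -2.321 act -2.447 f 0.3 [ 0.4 -0.  -0.3] False
7.23 a -2.441 act -2.566 f 0.3 [ 0.4 -0.   0.2] False
7.44 a -2.561 act -2.666 f 6.22 [ 4.5 -4.5 -0.7] True
7.69 a -2.581 act -2.682 f 7.48 [ 5.6 -5.3 -0.3] False
```

View pics/w4.png

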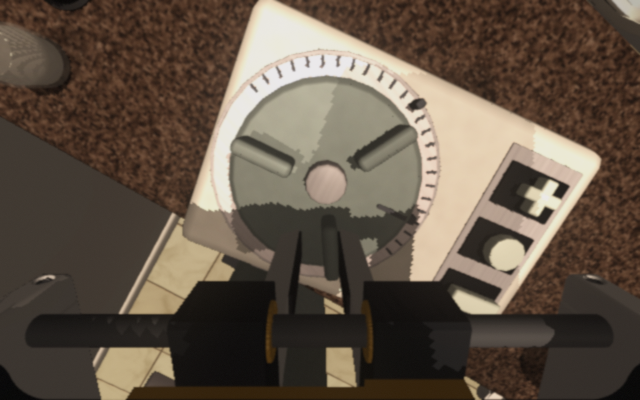

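Run:
```python
from h import *
a=float(np.load('a.npy'))
for k in range(2):
    a-=.02
    p,R=pose(a,-.005); hit=robot.move_linear(p,velocity=.03,frame=R,threshold=4)
    robot.pause(.1)
    s,f=st(a); act=np.array(s['ee_pos'][:2])-AX; aa=np.arctan2(act[1],act[0])
    print(round(s['time'],2),'a',round(a,3),'act',round(aa,3),'f',round(f,2),np.round(s['force'],1),np.round(s['moment'],2),hit)
    if f>9.3: break
np.save('a.npy',a)
```

```text
8.09 a -2.601 act -2.693 f 10.38 [ 6.9 -7.9 -1.3] [-1.78 -1.52  0.09] False
```

Run:
```python
from h import *
a=-2.53
p,R=pose(a,-.002); robot.move_linear(p,velocity=.04,frame=R)
p,R=pose(a,.005); robot.move_linear(p,velocity=.05,frame=R,threshold=5)
s,f=st(a);print(s['time'],f)
for a in np.linspace(-2.53,-1.5,6)[1:]:
    p,R=pose(a,.005); hit=robot.move_linear(p,velocity=.06,frame=R,threshold=9)
    s,f=st(a); act=np.array(s['ee_pos'][:2])-AX; aa=np.arctan2(act[1],act[0])
    print(round(s['time'],2),'a',round(a,3),'act',round(aa,3),'f',round(f,2),np.round(s['force'],1),hit)
    if hit: break
np.save('a.npy',a)
np.save('w5.npy',robot.camera_info('wrist'),allow_pickle=True)
im=robot.grab_frame('wrist')[:,:,::-1]
cv2.imwrite("pics/w5.png",im)
cv2.imwrite('pics/w5c.png',cv2.resize(im[40:280,200:460],None,fx=2.4,fy=2.4,interpolation=cv2.INTER_CUBIC))
```

```text
8.675 0.5382612098723981
9.03 a -2.324 act -2.202 f -0.18 [-0.   0.3 -0.6] False
9.39 a -2.118 act -1.996 f -0.64 [-0.6  0.2 -0.5] False
9.75 a -1.912 act -1.79 f 0.11 [-0.  -0.3 -0.4] False
10.11 a -1.706 act -1.583 f 0.92 [ 0.9 -0.5  0.1] False
10.47 a -1.5 act -1.377 f 0.88 [ 0.9 -0.2  0.3] False
```

View pics/w5c.png

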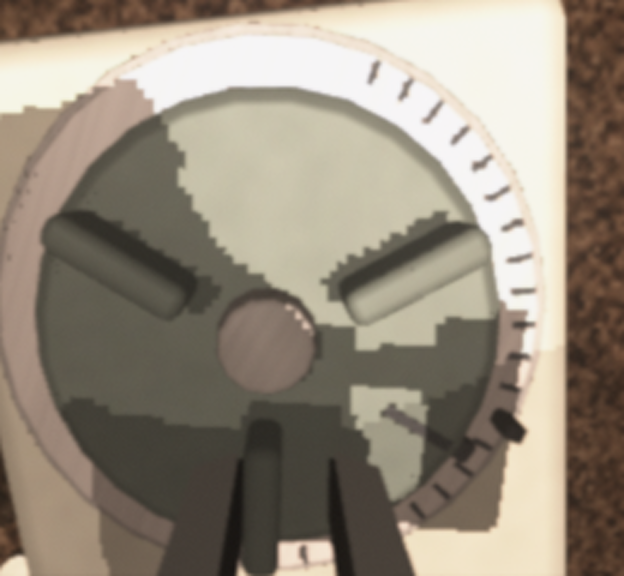

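Run:
```python
from h import *
c=cam('wrist',np.load('w5.npy',allow_pickle=True).item())
cr=lambda x,y:(x/2.4+200-.3,y/2.4+40-.3)
for n,p,z in [('hub',(267,342),.101),('tooth_top_c',(508,425),.086),('ptr tip',(470,452),.08),('ptr',(461,447),.081),('line_in',(388,409),.088)]:
    P=ray(cr(*p),z,c); d=P[:2]-AX; print(n,P.round(4),np.hypot(*d).round(4),np.degrees(np.arctan2(d[1],d[0])).round(2))
```

```text
hub [0.471  0.1288 0.101 ] 0.0022 104.0
tooth_top_c [0.5357 0.1071 0.086 ] 0.0671 -16.88
ptr tip [0.5284 0.0967 0.08  ] 0.0642 -27.71
ptr [0.5254 0.0984 0.081 ] 0.0609 -27.62
line_in [0.5032 0.1101 0.088 ] 0.0358 -27.45
```

Run:
```python
from h import *
a=-1.5+.17
p,R=pose(a,.005); hit=robot.move_linear(p,velocity=.04,frame=R,threshold=9)
s,f=st(a); print(s['time'],f,hit)
np.save('a.npy',a)
np.save('w6.npy',robot.camera_info('wrist'),allow_pickle=True)
im=robot.grab_frame('wrist')[:,:,::-1]
cv2.imwrite("pics/w6.png",im)
cv2.imwrite('pics/w6c.png',cv2.resize(im[120:270,290:430],None,fx=4,fy=4,interpolation=cv2.INTER_CUBIC))
```

```text
10.8333 0.2721320406830892 False
```

View pics/w6c.png

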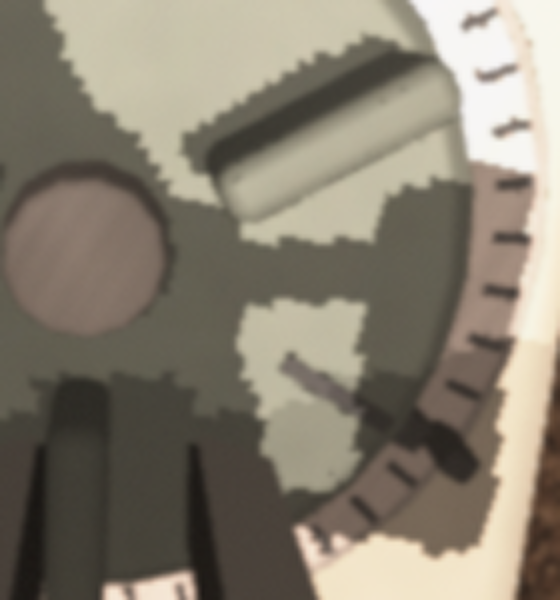

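Run:
```python
from h import *
c=cam('wrist',np.load('w6.npy',allow_pickle=True).item())
cr=lambda x,y:(x/4+290-.4,y/4+120-.4)
H=ray(cr(86,256),.101,c); print(H)
for n,p,z in [('tooth_top_c',(460,458),.087),('ptr tip',(432,438),.08),('ptr',(415,428),.081),('line_in',(292,364),.088),('line',(340,392),.088)]:
    P=ray(cr(*p),z,c)
    for A in (AX,H[:2]):
        d=P[:2]-A; print(n,P.round(4),np.hypot(*d).round(4),np.degrees(np.arctan2(d[1],d[0])).round(2))
```

```text
[0.47093524 0.1280721  0.101     ]
tooth_top_c [0.5372 0.1066 0.087 ] 0.0687 -16.97
tooth_top_c [0.5372 0.1066 0.087 ] 0.0696 -17.99
ptr tip [0.5343 0.1066 0.08  ] 0.0659 -17.67
ptr tip [0.5343 0.1066 0.08  ] 0.0669 -18.73
ptr [0.5307 0.1079 0.081 ] 0.062 -17.5
ptr [0.5307 0.1079 0.081 ] 0.063 -18.62
line_in [0.5065 0.1158 0.088 ] 0.0366 -17.14
line_in [0.5065 0.1158 0.088 ] 0.0376 -19.03
line [0.5151 0.1131 0.088 ] 0.0456 -17.2
line [0.5151 0.1131 0.088 ] 0.0466 -18.72
```

Run:
```python
from h import *
a=float(np.load('a.npy'))-.04
p,R=pose(a,0); robot.move_linear(p,velocity=.04,frame=R)
p,R=pose(a,0,z=.165); robot.move_linear(p,velocity=.1,frame=R)
print(st()['time'])
m=np.radians(-18)
robot.move_ptp([AX[0],AX[1],.165],Rz(m-np.pi/2))
robot.pause(.15)
s=st();print(s['time'],s['qpos'],s['ee_pos'])
np.save('w7.npy',robot.camera_info('wrist'),allow_pickle=True)
im=robot.grab_frame('wrist')[:,:,::-1]
cv2.imwrite("pics/w7.png",im)
cv2.imwrite('pics/w7c.png',cv2.resize(im[80:240,250:390],None,fx=3.7,fy=3.7,interpolation=cv2.INTER_CUBIC))
cv2.imwrite("pics/top7.png",robot.grab_frame('top')[:,:,::-1])
```

```text
11.8917
13.85 [ 0.11390667  0.28311167 -0.50648786  1.9919916   0.17268354  0.90791687
 -2.36710777] [0.47148594 0.12651104 0.16492807]
```

View pics/w7c.png

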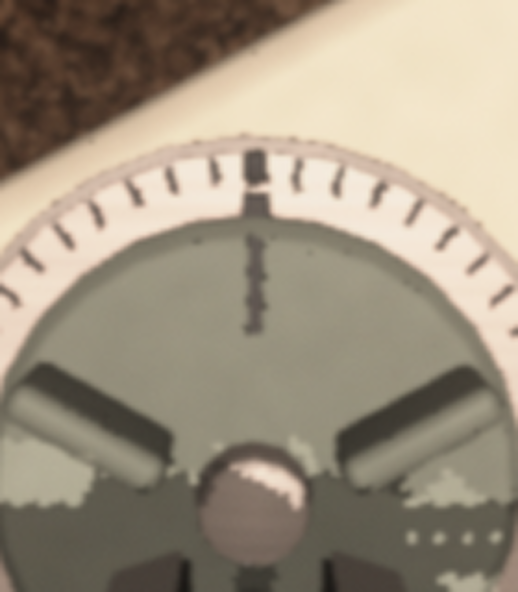

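View pics/w7.png

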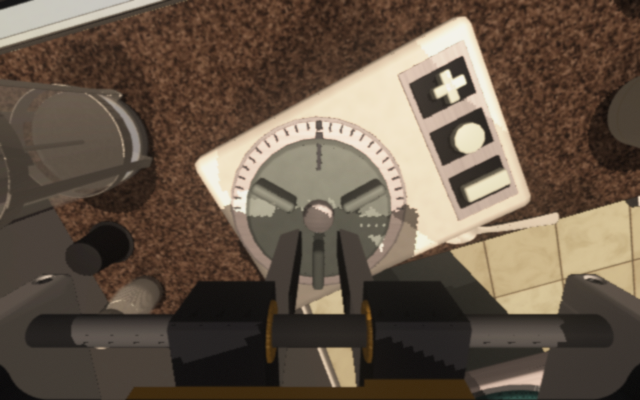

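Run:
```python
from h import *
im=cv2.imread('pics/w7.png'); g=cv2.cvtColor(im,cv2.COLOR_BGR2GRAY)
c=cam('wrist',np.load('w7.npy',allow_pickle=True).item())
print(g[118:148,312:327])
H=ray((319,217),.101,c);print(H)
for r,z in [(122,.088),(124,.088),(126,.086),(128,.086),(132,.082),(134,.082),(136,.081),(144,.088),(150,.088),(156,.088),(162,.088)]:
    row=255-g[r,312:327].astype(float); w=np.clip(row-np.median(row)-20,0,None)
    if w.sum()<1: continue
    x=(w*np.arange(312,327)).sum()/w.sum(); P=ray((x,r),z,c); d=P[:2]-AX
    print(r,x.round(2),np.hypot(*d).round(4),np.degrees(np.arctan2(d[1],d[0])).round(2))
```

```text
[[193 193 194 195 195 196 195 193 193 191 192 194 195 194 195]
 [196 198 198 197 192 188 185 182 184 191 197 199 199 199 198]
 [195 199 198 188 167 150 143 132 141 168 192 201 195 189 189]
 [206 209 205 175 130 101  95  90  98 134 187 209 201 191 192]
 [229 230 222 179 115  89  88  90  91 124 195 227 229 227 227]
 [234 234 227 181 114  90  92  93  92 123 199 230 235 234 234]
 [234 234 227 181 113  89  90  91  91 122 197 230 235 235 235]
 [234 234 228 181 112  87  87  89  90 121 196 229 234 235 235]
 [234 234 228 180 110  84  86  87  88 111 180 224 233 235 235]
 [234 234 227 180 111  82  82  84  84  93 146 210 232 235 235]
 [234 234 229 196 132  90  81  84  93 103 142 205 230 234 234]
 [233 233 231 219 170 115 103 113 140 160 179 215 231 234 234]
 [232 232 231 223 183 151 154 168 196 214 221 228 232 233 233]
 [232 232 231 216 176 166 182 190 199 207 215 226 232 233 233]
 [234 233 229 194 136 114 120 124 124 133 167 213 231 234 234]
 [234 234 227 182 115  90  90  90  90  99 144 207 231 234 235]
 [234 234 225 177 113  94  93  93  93  97 134 203 230 234 234]
 [232 231 218 168 110  94  94
[... 399 characters left out ...]
123 123 122]
 [122 122 123 122 121 116 119 123 125 125 125 124 124 124 124]
 [126 127 127 126 115 104 109 117 122 126 127 123 123 127 126]
 [135 135 136 131 110  94  98 105 113 124 131 125 128 134 133]
 [144 144 144 138 114  94  94  95  99 117 135 140 143 144 143]
 [148 147 148 142 122  99  94  94  95 111 134 147 149 150 149]
 [149 149 149 146 133 112  96  94 101 124 143 150 151 151 150]]
[0.47186503 0.12629675 0.101     ]
122 318.44 0.0709 -17.76
124 318.44 0.0694 -17.76
126 318.48 0.0679 -17.78
128 318.87 0.0664 -18.03
132 318.55 0.0632 -17.81
134 318.82 0.0617 -18.0
136 318.79 0.0601 -17.97
144 317.59 0.0546 -17.02
150 318.61 0.0501 -17.83
156 318.56 0.0455 -17.76
162 318.97 0.0409 -18.18
```

```bash
cat > press.py <<'E'
from h import *
import sys
K={'bar':(.4508,-.0076),'round':(.4923,-.0004)}
n=sys.argv[1]; x,y=K[n]; R=Rz(-np.pi/2+.167)
if robot.get_state()['opening']>.003: robot.gripper_to(0.0)
robot.move_ptp([x,y,.135],R)
s=st(); print(s['time'],s['ee_pos'],s['opening'],s['force'])
robot.move_linear([x,y,.109],velocity=.06,threshold=6)
robot.pause(.15); f0=st()['force'][2]
for z in (.105,.102,.100,.0985,.0975,.0965,.0955,.0945):
    hit=robot.move_linear([x,y,z],velocity=.02,threshold=7)
    s=st(); f=s['force'][2]-f0; print(round(s['time'],2),z,round(s['ee_pos'][2],4),round(f,2),np.round(s['force'],1),hit)
    if f>8.5: break
robot.pause(.2); s=st(); print('hold',s['ee_pos'],s['force'][2]-f0)
cv2.imwrite(f"pics/side_{n}.png",robot.grab_frame('side')[:,:,::-1])
robot.move_linear([x,y,.135],velocity=.06)
robot.pause(.2)
s=st();print(s['time'],s['ee_pos'],s['force'])
E
python3 press.py bar
```

```text
15.2333 [ 0.45113526 -0.00699964  0.13526864] 0.000703616176627986 [ 0.06570952  0.11594634 -0.82959013]
16.32 0.105 0.105 2.79 [-0.6  0.2  2.4] False
16.62 0.102 0.102 3.74 [ 1.  -1.5  3.3] False
16.87 0.1 0.1 4.89 [ 1.4 -2.9  4.5] False
17.12 0.0985 0.0985 4.89 [ 1.5 -2.5  4.5] False
17.37 0.0975 0.098 18.71 [-2.4 -2.3 18.3] False
hold [ 0.45100068 -0.00766553  0.09801779] 17.886946680550132
18.5917 [ 0.45060254 -0.0075711   0.13470258] [ 0.07664944  0.07704206 -0.09624724]
```

View pics/side_bar.png

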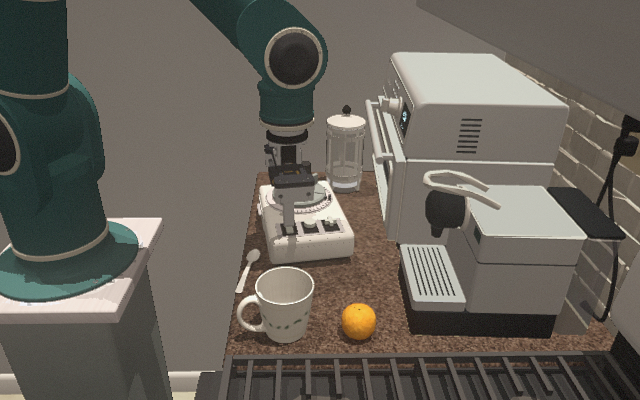

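```bash
sed -i 's/(.105,.102,.100,.0985,.0975,.0965,.0955,.0945)/(.105,.102,.100,.0985,.0981,.0978,.0976,.0974,.0971,.0968)/; s/if f>8.5/if f>6.8/' press.py; python3 press.py round
python3 - <<'E'
from h import *
R=Rz(-np.pi/2+.167)
robot.move_linear([.42,.06,.23],velocity=.15); robot.pause(.2)
np.save('w8.npy',robot.camera_info('wrist'),allow_pickle=True)
cv2.imwrite("pics/w8.png",robot.grab_frame('wrist')[:,:,::-1])
cv2.imwrite("pics/side8.png",robot.grab_frame('side')[:,:,::-1])
print(st()['time'])
E
```

```text
18.8833 [4.92888726e-01 2.95514027e-05 1.34547593e-01] 0.0003111024644919044 [-0.27415791 -0.13526807  1.02531322]
19.97 0.105 0.105 1.67 [ 1.4 -1.1  1.5] False
20.27 0.102 0.102 4.06 [ 1.2 -0.9  3.9] False
20.52 0.1 0.1 3.33 [ 1.8 -0.3  3.1] False
20.77 0.0985 0.0985 5.24 [ 1.4 -0.6  5. ] False
21.02 0.0981 0.0983 7.66 [ 0.8 -0.9  7.5] False
hold [ 4.92428704e-01 -4.51563031e-04  9.82603888e-02] 7.665919766774409
22.2333 [ 4.92112011e-01 -3.65163137e-04  1.34689255e-01] [ 0.38075988  0.22540526 -0.56141187]
23.575
```

View pics/w8.png

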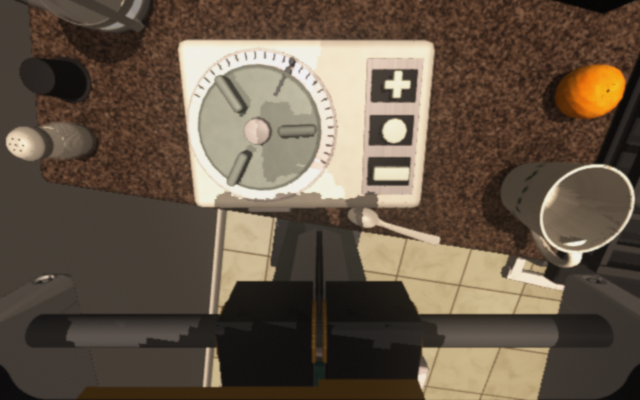

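View pics/side8.png

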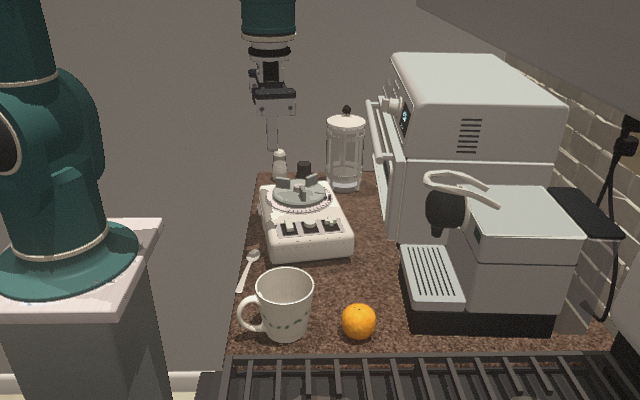

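The pointer still lines up with the tooth at about (291,63) in the wrist view. All three keys are up, the bystanders have not moved, and the robot is clear of everything.

```bash
python3 -c "
from rig import robot
print(robot.sign_off())"
```

```text
the job is handed in; nothing more can be done
None
```

The grinder is set up for the French press and the job is handed in, at about 24 s of the 61 s allowed.

- **Wheel to the stop:** I straddled one fin loosely, without gripping it, and wound the wheel clockwise into the stop. The push there reached 10.4 N, past the roughly 8.5 N where the stop reaches its hard end at that radius, so it gave.
- **Pointer on the mark:** I turned the wheel back anticlockwise. In a close-up from above, the pointer and the tall tooth were within about 0.2 degrees of each other. They still looked aligned after the keys were pressed.
- **Keys:** I pressed the bar key, then the round key, each fully down (7 mm) and back up. The peak force was 18.7 N on the bar key, which was more than I intended but under 25 N. I used smaller steps on the round key, which peaked at 7.7 N. I never touched the cross key.
- **Final pictures:** They show all keys up, the mug, mandarin and shaker apparently where they were, and the robot clear of everything. I compared the bystanders by eye only.

Two checks were weaker or disagreed:
- **Stop:** that it gave rests on the force readings alone. I have no separate measure of its angle.
- **Wheel axis:** the wrist views placed it up to 2 mm apart at different arm positions, so I judged the pointer from the overhead view.

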